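Move three lens cells on to their next station and latch one in the sprung loading nest

TASK

Each of the three lens cells on the inspection bench moves on one station: the wide round cell on the loading nest's raised ejector pad goes into the recess of the rotary stage, the square cell on the rotary stage goes into the recess of the white storage tray, and the slim round cell in the tray goes onto the ejector pad, where it is pushed straight down until both spring latches have caught over its base flange and hold it down. Each station has room for one cell only, so park a cell on the black mat on the way; at the end all three stand flat, upright and centred in their places. They are delicate optics: set them down, do not drop or tip them over, and leave the jar and the screwdriver where they are.

Things in the scene. Friction and masses are not known exactly. Their poses are not given: they have to be found in the camera images.
- wide_cell_mid (a point): Wide round lens cell: aluminium base flange dia 60 x 6 high, glass lens in the top, black anodised body dia 46; 56 high in all, 0.15 to 0.29 kg. Point on its axis half-way up, 28 above its underside; z up its axis. Stands on the ejector pad of the nest at the start, not latched. Grip it on the upper body.
- square_cell_mid (a point): Square lens cell: aluminium base flange dia 60 x 6 high, glass lens in the top, black anodised body 36 x 36 square (the flange stays round); 56 high in all, 0.14 to 0.26 kg. Point on its axis half-way up, 28 above its underside; x and y square to the flat sides, z up. Stands in the recess of the rotary stage at the start. Any turn about z will do at its new place.
- slim_cell_mid (a point): Slim round lens cell: aluminium base flange dia 60 x 6 high, glass lens in the top, black anodised body dia 30; 70 high in all, 0.12 to 0.22 kg. Point on its axis half-way up, 35 above its underside; z up its axis. Stands in the recess of the storage tray at the start.
- nest: Loading nest, fixed: aluminium plate 150 (x) x 96 (y) x 10; in the middle a steel ejector pad dia 42, top 36 above the origin when up; at each x end a latch 14 wide in a grey housing (46 to 64 from the axis, 29 wide, top 44 up), black knob out to 83. Hooks ramp 45 deg from 23 to 36 off the axis. Fingers go either side along y, clear of them. Origin: centre of underside, on the pad's axis.
- pad (a joint): Pad travel, m: 0 up, grows as pressed straight down, stop at 0.0195. A cell's flange pushed down spreads the latches (about 10 N in all); from 0.0165 they spring over its top, push to 0.018 to be sure, then let go: it stays at about 0.0165. Unlatched, the spring returns it to 0. For both hooks to catch, the cell must be within 4 mm of the axis along the nest's x.
- stage: Rotary stage, fixed: black base 112 x 112 x 14 (a small drive block reaches 72 from the centre on its -y side) with a round aluminium table dia 100 whose rim is 30 above the origin. Recess in the table: dia 76, 4 deep, floor 26 above the origin. Origin at the centre of its underside, on the recess's axis.
- tray: Storage tray, fixed: white plastic block 128 x 128 x 16 (two 3 mm ribs on its edges) with one round recess dia 76, 4 deep, floor 12 above the origin. Origin at the centre of its underside, on the recess's axis.
- mat: Black rubber rest mat, fixed: 124 x 124 x 4, empty at the start. Origin at the centre of its underside, so its top is 4 above the origin.
- jar: Bystander: small amber glass jar with white cap, dia 54, 52 high; origin at the centre of its underside. To be left alone.
- driver: Bystander: screwdriver with black handle lying on the bench, 170 long; origin under its middle. To be left alone.
Not all that is in view belongs to the job. Leave any blue or yellow look-alike of the part that bears square_cell_mid alone.

How it is judged:
By the outcome, as a careful person would: the job done as asked, in the order asked, and still so for the second after the job is handed in, with the robot touching nothing.
It also fails if it takes over 118 s, if anything falls off the work surface, if the arm or the gripper's body presses on something with over 40 N, if the wrist force passes 120 N, or if a joint passes its speed limit or range.

ROBOT

A 6-joint arm with a two-finger parallel gripper is mounted at the origin on the work surface. World frame = base frame: x ahead of the robot, y to its left, z up, the work surface at z = 0. Lengths are in m, angles in rad, forces in N, time in s.
With the tool pointing down it reaches from about 0.375 to 0.9 m from the base axis. Payload 3.1 kg.
Tool frame: the origin (TCP) lies at the centre of the arm's flange, where the gripper is bolted on; the fingertips stand 173 mm ahead of it and the grasp point (between the pads) lies 155 mm ahead of it (tip_extent is the distance from the TCP to the fingertips, in m); z points along the fingers, y is the direction in which the jaws open and shut (so a half turn about z gives the same grasp; the last joint's range is limited). The gripper opens to 85 mm and grips with 20 to 120 N. Pads are 22 mm wide; open, the fingers measure 114 mm over their backs; the gripper's body (76 mm by 85 mm) begins 54 mm behind the grasp point. The pads swing forward as they close: fully open they stand 13 mm farther back than shut.
Start: joints at [1.024, 0.527, 1.433, -0, 1.181, -0.178], TCP at [0.225, 0.583, 0.405] pointing down, gripper open.
Joint ranges: [-3.08, 3.08], [-0.75, 2.2], [0.22, 2.44], [-1.43, 4.57], [0, 2.65], [-2.85, 2.85]. Speed limits (rad/s): [2.79, 2.79, 3.14, 3.14, 3.14, 3.14].

INTERFACE

Orientations are given as a unit quaternion [x, y, z, w].
In Python, from station import sense, snapshot, sign_off, tip_extent gives the robot as it stands. The module is installed in compiled form; this text tells all that it offers.
- The arm moves only by the tool servo_tool, never from a script. Its argument "rows" is a list of rows, each a list of 3 entries, a list of its own where there are three numbers: the shift along the tool's x, y, z in mm, then the turn about the tool's z in degrees, then the opening, from -1 (shut) to 1 (fully open), so that 0 is half open. A call has 1 to 8 rows; each row is the pose to reach, as a shift and turn from the pose measured when the call began, along the tool's axes at that moment; what a row does not reach only later rows make up. A row lasts 1/10 s, in which the tool goes at most 50 mm and 8.59 degrees, less where a joint would pass 70% of its speed; a pose out of reach is approached as far as the arm can. A call with a gripper value outside its range is refused whole. The fingers move at their own pace and stop on an object; "force" is the grip in N (left out, the last holds). Time passes only in rows, so rows that repeat a pose let the fingers close. It gives the time, the measured TCP pose, the force and the opening at its end, in the units of the state.
- sense(): the state, without advancing time (a new reading comes with each control period).
- snapshot(name): name is "side" or "top" or "wrist"; returns a dict with "image" (400x640x3 uint8, blue, green, red), "z_map" (400x640 float32, m along the optical axis (not along the pixel's ray), 0 where there is no reading), "vertical_fov" (degrees; the focal length in pixels is half the picture's height over the tangent of half this angle, whatever the lens; pixels are square), "cx", "cy" (the principal point, pixels), "k1" (the pictures are not rectified: a ray, as slopes to the right and down, at radius r is drawn at 1 + k1 r^2 times it, then the intrinsics apply), "cam_to_world" (4x4, takes a point from camera to world coordinates). Camera axes: x right, y down, z forward; pixel columns grow to the right and rows downward; lengths in m; the calibration is good to about 2 mm. A picture is of the moment at which its call begins.
- sign_off(): hands the job in, once; it reports no verdict.
The state is a dict: "t": time; "q": joint angles; "qd": joint speeds; "tau": joint torques, N m; "tcp_pos": TCP position; "tool_rot": TCP orientation; "force": force on the tool from outside, world axes, zero at the start; "ft_torque": the same for the moment, N m; "finger_gap": opening from 0.0 (shut) to 1.0 (fully open).
Only numpy, scipy, OpenCV 4.12 (cv2) and the standard library are available. Lean on these libraries where they do the work, as an engineer would, in place of code of your own. Each camera call takes 0.05 s, during which the arm holds its last target. There are 200 camera calls.

## Working session

There is one attempt and no reset: what is moved stays moved. The work goes in short steps, Python scripts to look and compute and a tool call to move; the robot and the scene stay as the last step left them, time stands still between calls to the robot, and variables do not carry over. Pictures are saved under pics/ and viewed, about 12 in all and at most 16, crops included, and the job is handed in when it is done.

Besides the shell and the picture viewer there is one more tool, called after "Emit:" in YAML: its name, and indented under it one key for each argument. servo_tool: Moves the arm, as the interface text tells. Its arguments: {"type":"object","properties":{"rows":{"type":"array"},"force":{"type":"number"}},"required":["rows"]}

```bash
mkdir -p pics; cat > h.py <<'E'
import numpy as np, cv2
from station import sense, snapshot, sign_off, tip_extent
from scipy.spatial.transform import Rotation as R
def snap(name, tag):
    d=snapshot(name); cv2.imwrite(f'pics/{tag}.png',d['image']); np.save(f'pics/{tag}.npy',d,allow_pickle=True); return d
def load(tag): return np.load(f'pics/{tag}.npy',allow_pickle=True).item()
def K(d):
    f=200/np.tan(np.radians(d['vertical_fov'])/2); return np.array([[f,0,d['cx']],[0,f,d['cy']],[0,0,1.]])
def ray(d,u,v):
    p=cv2.undistortPoints(np.array([[[u,v]]],float),K(d),np.array([d['k1'],0,0,0,0.]))[0,0]
    return np.array([p[0],p[1],1.])
def px(d,u,v,z=None):
    "world point at pixel by depth map, or on plane height z"
    r=ray(d,u,v); T=np.array(d['cam_to_world']); o=T[:3,3]; w=T[:3,:3]@r
    s=d['z_map'][int(round(v)),int(round(u))] if z is None else (z-o[2])/w[2]
    return o+s*w
def cloud(d):
    vv,uu=np.mgrid[0:400,0:640]; p=np.stack([uu,vv],-1).reshape(-1,1,2).astype(float)
    n=cv2.undistortPoints(p,K(d),np.array([d['k1'],0,0,0,0.]))[:,0]
    z=d['z_map'].reshape(-1); T=np.array(d['cam_to_world'])
    c=np.c_[n*z[:,None],z]@T[:3,:3].T+T[:3,3]; return c.reshape(400,640,3)
def go(target, yaw=None):
    "mm shift in tool axes to reach TCP target"
    s=sense(); r=R.from_quat(s['tool_rot']); return r.inv().apply(np.array(target)-s['tcp_pos'])*1000
E
python3 - <<'E'
from h import *
for n in('top','side','wrist'): d=snap(n,n+'0'); print(n,d['vertical_fov'],d['k1'],np.round(d['cam_to_world'],3).tolist())
s=sense();print(s); print(tip_extent if not callable(tip_extent) else tip_extent(), R.from_quat(s['tool_rot']).as_matrix().round(3))
E
```

```text
top 44.01672657614255 0.026986726278529168 [[0.008, -0.996, 0.086, 0.514], [-1.0, -0.006, 0.019, -0.012], [-0.019, -0.086, -0.996, 1.159], [0.0, 0.0, 0.0, 1.0]]
side 52.63361903968365 -0.02676569249022277 [[0.771, -0.454, 0.448, 0.237], [-0.637, -0.538, 0.552, -0.445], [-0.009, -0.71, -0.704, 0.641], [0.0, 0.0, 0.0, 1.0]]
wrist 69.95820475294695 -0.023958507637353677 [[0.361, 0.899, 0.248, 0.16], [0.933, -0.347, -0.097, 0.608], [-0.001, 0.266, -0.964, 0.372], [0.0, 0.0, 0.0, 1.0]]
{'t': 0.15, 'q': array([ 1.02449377e+00,  5.28266786e-01,  1.43363675e+00, -9.19229967e-06,
        1.18143606e+00, -1.78522305e-01]), 'qd': array([-0.00032393, -0.00060081, -0.00373832, -0.00043981,  0.00208733,
        0.00040096]), 'tau': array([ 9.58747733e-04, -4.42747843e+01, -1.78277171e+01, -2.48683509e-04,
        5.66947740e-03, -2.20962073e-05]), 'tcp_pos': array([0.22455641, 0.58297036, 0.40394032]), 'tool_rot': array([ 1.82853695e-01,  9.83139748e-01, -8.18241053e-04, -3.05698040e-04]), 'force': array([-0.07321489,  0.21238024,  0.919874  ]), 'ft_torque': array([-0.03642796, -0.05003512, -0.01069622]), 'finger_gap': 1.002868404291999}
0.1734 [[-0.933  0.36  -0.001]
 [ 0.36   0.933 -0.001]
 [ 0.    -0.002 -1.   ]]
```

View pics/top0.png

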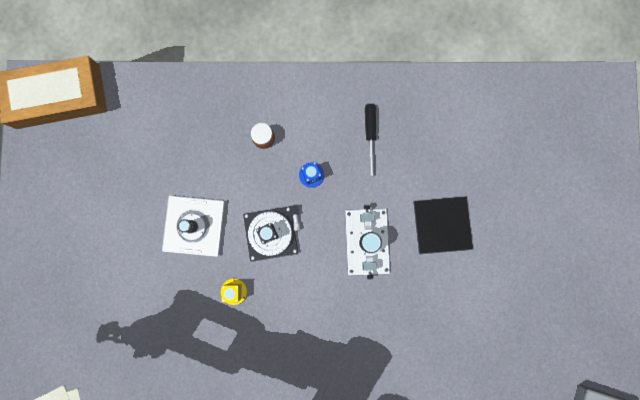

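View pics/side0.png

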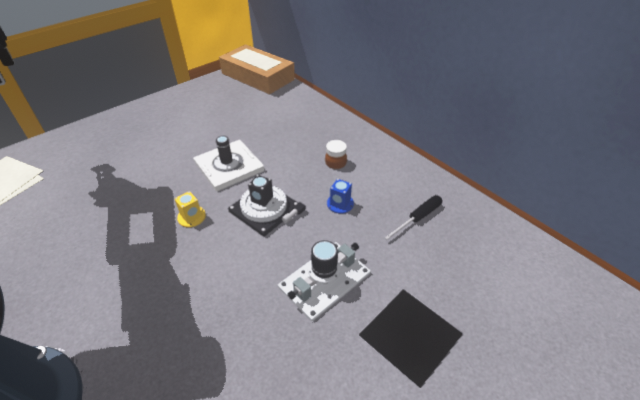

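The top view shows the tray with the slim cell (195,225), the stage with the square cell (270,232), the nest with the wide cell (369,242) and the mat (443,225). The look-alikes are blue (312,173) and yellow (234,291). Nothing is parked yet.

```bash
python3 - <<'E'
from h import *
d=load('top0'); c=cloud(d)
def band(n,u0,u1,v0,v1,lo,hi):
    m=np.zeros((400,640),bool); m[v0:v1,u0:u1]=1
    m&=(c[...,2]>lo)&(c[...,2]<hi); p=c[m]
    if len(p)<5: print(n,'none',len(p)); return
    (x,y),(w,h),a=cv2.minAreaRect((p[:,:2]*1000).astype(np.float32))
    print(n,len(p),'rect c',round(x,1),round(y,1),'size',round(w),round(h),'ang',round(a,1),'mean',(p.mean(0)*1000).round(1))
band('slimtop',160,230,190,260,.075,.095)
band('squaretop',240,305,200,265,.075,.09)
band('widetop',345,395,205,280,.085,.1)
band('tray',155,235,185,265,.007,.03)
band('stage rim',240,305,200,265,.022,.036)
band('stage all',240,305,200,265,.008,.036)
band('nest',340,397,200,280,.006,.014)
band('nesthousing',340,397,200,280,.038,.050)
band('mat',405,480,190,260,.002,.009)
for n in ['top0']:
  print(np.round(c[100,300:330:6,2],4), np.round(c[225,430:460:6,2],4))
im=d['image']; crop=im[180:300,150:310]; cv2.imwrite('pics/cA.png',cv2.resize(crop,None,fx=5,fy=5,interpolation=cv2.INTER_CUBIC))
crop=im[185:290,330:490]; cv2.imwrite('pics/cB.png',cv2.resize(crop,None,fx=5,fy=5,interpolation=cv2.INTER_CUBIC))
E
```

```text
slimtop 151 rect c 548.3 286.3 size 26 28 ang 0.9 mean [548.6 285.8  82.3]
squaretop 274 rect c 533.7 108.0 size 36 36 ang 24.2 mean [533.7 107.6  82.3]
widetop 355 rect c 515.7 -118.5 size 45 44 ang 65.9 mean [ 515.4 -118.7   92.4]
tray 2845 rect c 565.3 293.9 size 150 155 ang 85.0 mean [550.3 282.6  16.1]
stage rim 1170 rect c 536.3 94.9 size 100 121 ang 9.8 mean [534.2 103.7  29.2]
stage all 2158 rect c 535.6 98.2 size 112 128 ang 9.6 mean [536.4  99.6  22.6]
nest 1669 rect c 517.1 -116.4 size 150 100 ang 2.6 mean [ 517.6 -116.8    9.9]
nesthousing 474 rect c 518.2 -118.7 size 164 56 ang 0.3 mean [ 516.2 -115.5   42.5]
mat 2570 rect c 558.8 -292.7 size 160 173 ang 0.3 mean [ 557.1 -292.3    4.3]
[-0.0002 -0.0018  0.0017  0.0029 -0.0008] [0.0028 0.0025 0.0044 0.0044 0.0013]
```

View pics/cA.png

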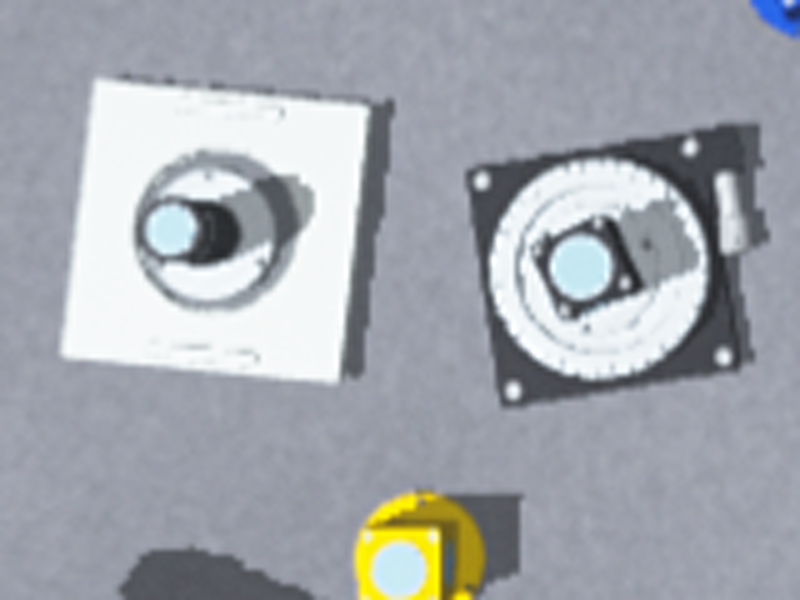

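View pics/cB.png

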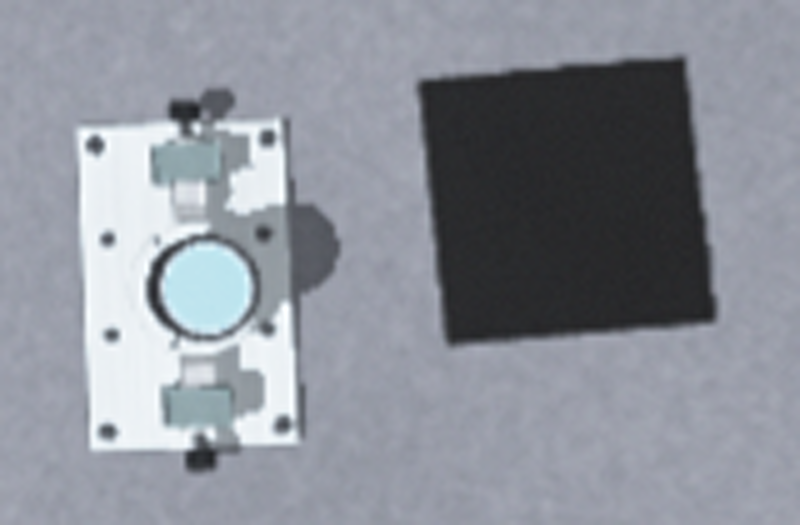

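The crops are at 5x. In A the tray corners are (95,78), (370,102), (340,383) and (62,355). The stage table circle spans 488–713 by 155–380, and the square body's corners are (537,248), (603,220), (638,293) and (567,318). In B the nest plate corners are (78,127), (283,120), (300,445) and (90,450). The mat corners are (418,80), (685,58), (716,320) and (447,344).

```bash
python3 - <<'E'
from h import *
d=load('top0')
def P(x,y,z,o): return px(d,o[0]+(x+.5)/5-.5,o[1]+(y+.5)/5-.5,z)*1000
A=(150,180);B=(330,185)
def quad(n,pts,z,o):
    q=np.array([P(*p,z,o) for p in pts])[:,:2]; c=q.mean(0)
    e=np.roll(q,-1,0)-q; print(n,'c',c.round(1),'sides',np.linalg.norm(e,axis=1).round(1),'dirs',np.degrees(np.arctan2(e[:,1],e[:,0])).round(1))
quad('tray',[(95,78),(370,102),(340,383),(62,355)],.016,A)
quad('squ',[(537,248),(603,220),(638,293),(567,318)],.08,A)
quad('nest',[(78,127),(283,120),(300,445),(90,450)],.010,B)
quad('mat',[(418,80),(685,58),(716,320),(447,344)],.004,B)
quad('table',[(600,155),(713,268),(600,380),(488,268)],.03,A)
print('slim',P(172,230,.082,A),'sqlens',P(582,267,.082,A),'wide',P(207,288,.092,B))
E
```

```text
tray c [552.  284.5] sides [128.9 130.3 129.2 128.8] dirs [-94.6 175.3  84.7  -4.9]
squ c [533.1 106. ] sides [31.2 35.3 32.7 33.2] dirs [ -66.6 -153.6  109.8   24.2]
nest c [ 517.7 -118.6] sides [ 95.  149.4  96.1 148.7] dirs [ -87.7 -177.4   91.9    2.2]
mat c [ 558.3 -294.1] sides [123.9 121.7 123.7 122.8] dirs [ -84.9 -174.5   95.6    5.6]
table c [535. 105.] sides [73.3 72.  72.4 72.4] dirs [-134.4  135.2   45.9  -44.1]
slim [549.12344249 286.91737064  82.        ] sqlens [534.22809913 107.60291269  82.        ] wide [ 516.05125641 -119.23065481   92.        ]
```

```bash
cat >> h.py <<'E'
def plan(*tg):
    s=sense(); r=R.from_quat(s['tool_rot']); m=r.as_matrix(); yaw=np.degrees(np.arctan2(m[1,1],m[0,1]))
    print('t',round(s['t'],2),'tcp',(s['tcp_pos']*1000).round(1),'yaw',round(yaw,1),'tilt',np.degrees(np.arccos(-m[2,2])).round(2),'F',s['force'].round(1),'gap',round(s['finger_gap'],3),'q1,6',s['q'][[0,5]].round(2))
    for t in tg:
        sh=m.T@(np.array(t[:3])-s['tcp_pos']*1000); tn=-((t[3]-yaw+90)%180-90)
        print(t,'-> shift',sh.round(1),'turn',round(tn,1))
E
python3 -c "
from h import *
plan((549,286,300,92.3))"
```

```text
t 0.15 tcp [224.6 583.  403.9] yaw 68.9 tilt 0.1 F [-0.1  0.2  0.9] gap 1.003 q1,6 [ 1.02 -0.18]
(549, 286, 300, 92.3) -> shift [-409.6 -160.3  104.1] turn -23.4
```

Emit:
servo_tool:
  rows:
    - [[-50,-20,13],-6,1]
    - [[-95,-37,25],-12,1]
    - [[-140,-55,36],-18,1]
    - [[-185,-72,47],-23.4,1]
    - [[-230,-90,58],-23.4,1]
    - [[-275,-108,70],-23.4,1]
    - [[-320,-125,81],-23.4,1]
    - [[-365,-143,93],-23.4,1]

```text
t: 0.95
tcp_pos: [0.5127, 0.3187, 0.3113]
tool_rot: [-0.02, 1.0, -0.001, -0.0]
force: [0.5, 0.2, 1.0]
finger_gap: 0.998
```

```bash
python3 -c "
from h import *
plan((549,286,300,92.3))"
```

```text
t 0.95 tcp [512.7 318.7 311.3] yaw 92.3 tilt 0.09 F [0.5 0.2 1. ] gap 0.998 q1,6 [ 0.37 -1.24]
(549, 286, 300, 92.3) -> shift [-34.9 -34.2  11.3] turn 0.0
```

Emit:
servo_tool:
  rows:
    - [[-25,-24,8],0,1]
    - [[-35,-34,11],0,1]
    - [[-35,-34,11],0,1]
    - [[-35,-34,11],0,1]

```text
t: 1.35
tcp_pos: [0.5481, 0.2867, 0.3002]
tool_rot: [-0.02, 1.0, -0.001, -0.001]
force: [-0.6, 1.1, -0.1]
finger_gap: 1.0
```

```bash
python3 - <<'E'
from h import *
plan((549,286,212,92.3))
d=snap('wrist','w1'); c=cloud(d); m=(abs(c[...,2]-.082)<.006)&(np.hypot(c[...,0]-.549,c[...,1]-.286)<.03)
p=c[m]*1000; print(len(p),p.mean(0),(p.max(0)+p.min(0))/2,np.ptp(p,axis=0))
E
```

```text
t 1.35 tcp [548.1 286.7 300.2] yaw 92.3 tilt 0.16 F [-0.6  1.1 -0.1] gap 1.0 q1,6 [ 0.3  -1.31]
(549, 286, 212, 92.3) -> shift [-1.1 -0.7 88.2] turn 0.0
1375 [547.26314533 288.61073577  81.66149085] [548.27652207 288.56823465  79.96495031] [29.58921017 28.93590237  7.81651614]
```

View pics/w1.png

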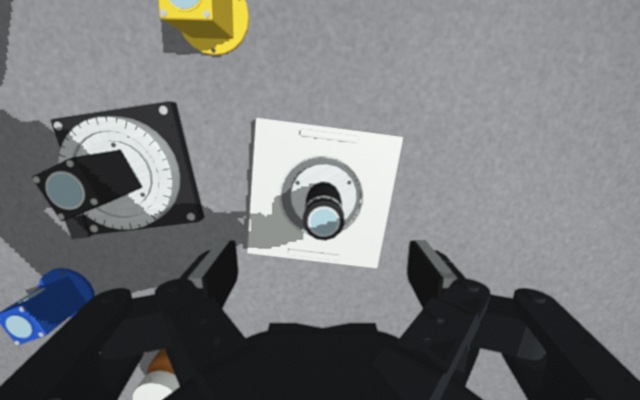

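The wrist view shows the slim cell's lens at (323,220), between the fingers, with the tray around it and clear space for them. Descending.

Emit:
servo_tool:
  force: 40
  rows:
    - [[-0.5,1,30],0,1]
    - [[-0.5,1,60],0,1]
    - [[-0.5,1,80],0,1]
    - [[-0.5,1,88],0,1]
    - [[-0.5,1,88],0,1]
    - [[-0.5,1,88],0,-0.1]
    - [[-0.5,1,88],0,-1]
    - [[-0.5,1,88],0,-1]

```text
t: 2.2
tcp_pos: [0.5484, 0.2884, 0.2137]
tool_rot: [-0.021, 1.0, -0.0, 0.0]
force: [0.2, 0.6, -0.0]
finger_gap: 0.512
```

Emit:
servo_tool:
  rows:
    - [[0,0,0],0,-1]
    - [[0,0,0],0,-1]
    - [[0,0,0],0,-1]
    - [[0,0,0],0,-1]

```text
t: 2.6
tcp_pos: [0.5487, 0.2885, 0.2145]
tool_rot: [-0.021, 1.0, 0.0, 0.001]
force: [-0.8, -1.0, 5.7]
finger_gap: 0.342
```

Emit:
servo_tool:
  rows:
    - [[0,0,-6],0,-1]
    - [[0,0,-18],0,-1]
    - [[0,0,-40],0,-1]
    - [[0,0,-65],0,-1]
    - [[0,0,-90],0,-1]
    - [[0,0,-105],0,-1]
    - [[0,0,-110],0,-1]
    - [[0,0,-110],0,-1]

```text
t: 3.4
tcp_pos: [0.5485, 0.2884, 0.3253]
tool_rot: [-0.021, 1.0, 0.0, 0.001]
force: [-1.4, -0.3, -1.9]
finger_gap: 0.34
```

```bash
python3 -c "
from h import *
plan((558,-294,325,92.3))"
```

```text
t 3.4 tcp [548.5 288.4 325.3] yaw 92.4 tilt 0.15 F [-1.4 -0.3 -1.9] gap 0.34 q1,6 [ 0.3  -1.31]
(558, -294, 325, 92.3) -> shift [ 1.480e+01 -5.823e+02  1.000e-01] turn 0.1
```

Emit:
servo_tool:
  rows:
    - [[0,-15,0],0,-1]
    - [[1,-45,0],0,-1]
    - [[2,-85,0],0,-1]
    - [[3,-125,0],0,-1]
    - [[4,-165,0],0,-1]
    - [[5,-205,0],0,-1]
    - [[6,-245,0],0,-1]
    - [[7,-285,0],0,-1]

```text
t: 4.2
tcp_pos: [0.5524, 0.001, 0.3239]
tool_rot: [-0.021, 1.0, 0.0, -0.0]
force: [0.2, -0.3, -2.0]
finger_gap: 0.341
```

```bash
python3 -c "
from h import *
plan((558,-294,325,92.3))"
```

```text
t 4.2 tcp [552.4   1.  323.9] yaw 92.4 tilt 0.04 F [ 0.2 -0.3 -2. ] gap 0.341 q1,6 [-0.2  -1.81]
(558, -294, 325, 92.3) -> shift [   6.7 -295.    -1.2] turn 0.1
```

Emit:
servo_tool:
  rows:
    - [[1,-40,0],0,-1]
    - [[2,-80,0],0,-1]
    - [[3,-125,0],0,-1]
    - [[4,-170,0],0,-1]
    - [[5,-210,0],0,-1]
    - [[6,-250,0],0,-1]
    - [[7,-280,-1],0,-1]
    - [[7,-295,-1],0,-1]

```text
t: 5.0
tcp_pos: [0.5564, -0.2976, 0.3235]
tool_rot: [-0.019, 1.0, 0.0, -0.001]
force: [0.7, 0.1, -1.6]
finger_gap: 0.341
```

Emit:
servo_tool:
  rows:
    - [[0,0,40],0,-1]
    - [[0,0,75],0,-1]
    - [[0,0,95],0,-1]
    - [[0,0,102],0,-1]
    - [[0,0,105],0,-1]
    - [[0,0,105],0,-1]

```text
t: 5.6
tcp_pos: [0.5565, -0.2974, 0.2188]
tool_rot: [-0.019, 1.0, 0.0, -0.001]
force: [0.1, -0.2, -2.8]
finger_gap: 0.339
```

```bash
python3 -c "
from h import *
plan((558,-294,205,92.3))"
```

```text
t 5.6 tcp [ 556.5 -297.4  218.8] yaw 92.2 tilt 0.09 F [ 0.1 -0.2 -2.8] gap 0.339 q1,6 [-0.67 -2.28]
(558, -294, 205, 92.3) -> shift [-1.7  3.3 13.8] turn -0.1
```

Emit:
servo_tool:
  rows:
    - [[0,0,4],0,-1]
    - [[0,0,8],0,-1]
    - [[0,0,10],0,-1]
    - [[0,0,11],0,-1]
    - [[0,0,12],0,-1]
    - [[0,0,12.5],0,-1]
    - [[0,0,12.5],0,-1]

```text
t: 6.3
tcp_pos: [0.5565, -0.2974, 0.2065]
tool_rot: [-0.019, 1.0, 0.0, -0.001]
force: [-0.6, 1.1, -0.3]
finger_gap: 0.34
```

Emit:
servo_tool:
  rows:
    - [[0,0,0.5],0,-1]
    - [[0,0,1],0,-1]
    - [[0,0,1],0,-0.2]
    - [[0,0,1],0,0.2]
    - [[0,0,1],0,0.6]
    - [[0,0,1],0,1]
    - [[0,0,1],0,1]
    - [[0,0,1],0,1]

```text
t: 7.1
tcp_pos: [0.5565, -0.2974, 0.2054]
tool_rot: [-0.019, 1.0, 0.0, -0.001]
force: [-0.6, -0.2, -0.5]
finger_gap: 1.004
```

Emit:
servo_tool:
  rows:
    - [[0,0,-15],0,1]
    - [[0,0,-40],0,1]
    - [[0,0,-75],0,1]
    - [[0,0,-110],0,1]
    - [[0,0,-110],0,1]

```text
t: 7.6
tcp_pos: [0.5582, -0.2985, 0.3221]
tool_rot: [-0.019, 1.0, -0.004, 0.004]
force: [1.0, -1.3, 0.2]
finger_gap: 1.001
```

```bash
python3 - <<'E'
from h import *
plan((533,106.5,310,114.2))
d=snap('wrist','w2'); c=cloud(d); m=(abs(c[...,2]-.074)<.006)&(np.hypot(c[...,0]-.557,c[...,1]+.297)<.05)
p=c[m]*1000; print(len(p),p.mean(0),(p.max(0)+p.min(0))/2,np.ptp(p,axis=0))
E
```

```text
t 7.6 tcp [ 558.2 -298.5  322.1] yaw 92.2 tilt 0.64 F [ 1.  -1.3  0.2] gap 1.001 q1,6 [-0.67 -2.28]
(533, 106.5, 310, 114.2) -> shift [  9.5 405.8   8.9] turn -22.0
1061 [ 554.89848869 -296.18867287   73.69895992] [ 555.72386685 -296.32493689   72.46766185] [29.41133226 28.94285044  8.4264834 ]
```

Emit:
servo_tool:
  rows:
    - [[1,45,0],0,1]
    - [[2,93,0],-4,1]
    - [[3,141,2],-9,1]
    - [[4,190,4],-14,1]
    - [[5,238,6],-18,1]
    - [[7,286,8],-22,1]
    - [[8,334,9],-22,1]
    - [[9,375,9],-22,1]

```text
t: 8.45
tcp_pos: [0.5327, 0.0786, 0.3079]
tool_rot: [-0.21, 0.978, -0.002, 0.0]
force: [0.1, -0.5, -0.1]
finger_gap: 0.994
```

```bash
python3 -c "
from h import *
plan((533.5,106.5,300,114.2))"
```

```text
t 8.45 tcp [532.7  78.6 307.9] yaw 114.3 tilt 0.26 F [ 0.1 -0.5 -0.1] gap 0.994 q1,6 [-0.06 -2.05]
(533.5, 106.5, 300, 114.2) -> shift [-12.1  25.1   7.8] turn 0.1
```

Emit:
servo_tool:
  rows:
    - [[-9,19,6],0,1]
    - [[-12,25,8],0,1]
    - [[-12,25,8],0,1]

```text
t: 8.75
tcp_pos: [0.5329, 0.107, 0.2989]
tool_rot: [-0.211, 0.977, -0.002, -0.001]
force: [0.7, -0.5, -0.0]
finger_gap: 1.002
```

```bash
python3 - <<'E'
from h import *
plan((533.5,106.5,220,114.2))
d=snap('wrist','w3'); c=cloud(d)
m=(abs(c[...,2]-.082)<.004)&(np.hypot(c[...,0]-.5335,c[...,1]-.1065)<.04)
p=c[m]*1000; (x,y),sz,a=cv2.minAreaRect(p[:,:2].astype(np.float32)); print(len(p),x,y,sz,a,p.mean(0))
for r in range(3): 
  pts=p[:,:2].astype(np.float32)
cv2.imwrite('pics/w3c.png',d['image'])
E
```

```text
t 8.75 tcp [532.9 107.  298.9] yaw 114.4 tilt 0.25 F [ 0.7 -0.5 -0. ] gap 1.002 q1,6 [-0.01 -2.  ]
(533.5, 106.5, 220, 114.2) -> shift [-0.5 -0.4 78.9] turn 0.2
2551 533.3783569335938 109.3388671875 (36.186614990234375, 35.91690444946289) 24.53154754638672 [532.34268577 108.84176294  81.71470306]
```

View pics/w3.png

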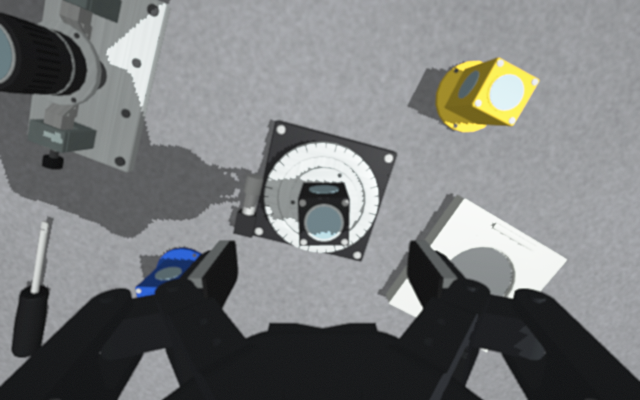

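The square body's centre is at (324,222) in the wrist view, with its flats parallel to the jaws; the blue look-alike is well clear. Descending.

Emit:
servo_tool:
  rows:
    - [[-0.5,1,30],0,1]
    - [[-0.5,1,60],0,1]
    - [[-0.5,1,78],0,1]
    - [[-0.5,1,82],0,1]
    - [[-0.5,1,82],0,1]
    - [[-0.5,1,82],0,0.2]
    - [[-0.5,1,82],0,-1]
    - [[-0.5,1,82],0,-1]

```text
t: 9.6
tcp_pos: [0.5337, 0.1067, 0.2183]
tool_rot: [-0.21, 0.978, -0.002, 0.001]
force: [0.5, -0.2, -0.3]
finger_gap: 0.51
```

Emit:
servo_tool:
  rows:
    - [[0,0,0],0,-1]
    - [[0,0,0],0,-1]
    - [[0,0,0],0,-1]
    - [[0,0,0],0,-1]

```text
t: 10.0
tcp_pos: [0.5338, 0.1068, 0.2186]
tool_rot: [-0.21, 0.978, -0.003, 0.001]
force: [-0.4, 0.0, 4.7]
finger_gap: 0.417
```

Emit:
servo_tool:
  rows:
    - [[0,0,-6],0,-1]
    - [[0,0,-18],0,-1]
    - [[0,0,-40],0,-1]
    - [[0,0,-60],0,-1]
    - [[0,0,-75],0,-1]
    - [[0,0,-80],0,-1]
    - [[0,0,-80],0,-1]

```text
t: 10.7
tcp_pos: [0.5336, 0.1072, 0.2996]
tool_rot: [-0.21, 0.978, -0.003, 0.002]
force: [-0.3, -0.3, -2.3]
finger_gap: 0.413
```

```bash
python3 -c "
from h import *
plan((551.5,285,300,114.2))"
```

```text
t 10.7 tcp [533.6 107.2 299.6] yaw 114.3 tilt 0.39 F [-0.3 -0.3 -2.3] gap 0.413 q1,6 [-0.01 -2.  ]
(551.5, 285, 300, 114.2) -> shift [-89.5 154.7  -1.1] turn 0.1
```

Emit:
servo_tool:
  rows:
    - [[-8,15,0],0,-1]
    - [[-26,45,0],0,-1]
    - [[-46,80,0],0,-1]
    - [[-64,110,0],0,-1]
    - [[-80,138,0],0,-1]
    - [[-89,154,-1],0,-1]
    - [[-89,155,-1],0,-1]

```text
t: 11.4
tcp_pos: [0.5506, 0.2871, 0.2991]
tool_rot: [-0.212, 0.977, -0.003, 0.002]
force: [0.4, 0.2, -1.7]
finger_gap: 0.418
```

```bash
python3 - <<'E'
from h import *
d=load('w1')
q=np.array([px(d,*p,.016) for p in [(257,118),(403,137),(378,268),(247,253)]])*1000; print(q.round(1).tolist(),q.mean(0))
# recess ring centre in w1: outer ellipse
g=np.array([px(d,*p,.016) for p in [(282,196),(363,196)]])*1000; print(g.mean(0))
plan((552.3,285.5,215,114.2))
E
```

```text
[[481.5, 229.1, 16.0], [492.5, 355.8, 16.0], [620.1, 345.7, 16.0], [609.0, 216.7, 16.0]] [550.77949858 286.82861519  16.        ]
[548.54055884 287.8942898   16.        ]
t 11.4 tcp [550.6 287.1 299.1] yaw 114.5 tilt 0.37 F [ 0.4  0.2 -1.7] gap 0.418 q1,6 [ 0.3  -1.69]
(552.3, 285.5, 215, 114.2) -> shift [-0.7 -1.6 84.1] turn 0.3
```

Emit:
servo_tool:
  rows:
    - [[-0.5,-1.5,25],0,-1]
    - [[-0.5,-1.5,55],0,-1]
    - [[-0.5,-1.5,75],0,-1]
    - [[-0.5,-1.5,84],0,-1]
    - [[-0.5,-1.5,89],0,-1]
    - [[-0.5,-1.5,92],0,-1]
    - [[-0.5,-1.5,93],0,-1]
    - [[-0.5,-1.5,93],0,-1]

```text
t: 12.2
tcp_pos: [0.5525, 0.2855, 0.207]
tool_rot: [-0.212, 0.977, -0.003, 0.003]
force: [-0.6, 0.6, -1.8]
finger_gap: 0.421
```

Emit:
servo_tool:
  rows:
    - [[0,0,0.5],0,-1]
    - [[0,0,1],0,-1]
    - [[0,0,1.5],0,-1]
    - [[0,0,1.5],0,-1]

```text
t: 12.6
tcp_pos: [0.5525, 0.2855, 0.2055]
tool_rot: [-0.212, 0.977, -0.003, 0.003]
force: [0.1, 0.9, -2.0]
finger_gap: 0.419
```

Emit:
servo_tool:
  rows:
    - [[0,0,0.5],0,-1]
    - [[0,0,1],0,-1]
    - [[0,0,1.5],0,-1]
    - [[0,0,1.5],0,-1]

```text
t: 13.0
tcp_pos: [0.5525, 0.2855, 0.2047]
tool_rot: [-0.212, 0.977, -0.003, 0.003]
force: [-1.8, -0.7, 3.7]
finger_gap: 0.42
```

Contact. Releasing and rising.

Emit:
servo_tool:
  rows:
    - [[0,0,0],0,-0.1]
    - [[0,0,0],0,0.2]
    - [[0,0,0],0,0.6]
    - [[0,0,0],0,1]
    - [[0,0,0],0,1]
    - [[0,0,0],0,1]

```text
t: 13.6
tcp_pos: [0.5525, 0.2855, 0.2046]
tool_rot: [-0.212, 0.977, -0.003, 0.003]
force: [-0.2, -0.1, 0.1]
finger_gap: 1.0
```

Emit:
servo_tool:
  rows:
    - [[0,0,-15],0,1]
    - [[0,0,-40],0,1]
    - [[0,0,-75],0,1]
    - [[0,0,-105],0,1]
    - [[0,0,-105],0,1]

```text
t: 14.1
tcp_pos: [0.5534, 0.2866, 0.3155]
tool_rot: [-0.212, 0.977, -0.002, 0.008]
force: [0.6, 0.4, -0.4]
finger_gap: 0.999
```

```bash
python3 - <<'E'
from h import *
plan((516.5,-118.5,310,92.3))
d=snap('wrist','w4'); c=cloud(d); m=(abs(c[...,2]-.068)<.004)&(np.hypot(c[...,0]-.5525,c[...,1]-.2855)<.04)
p=c[m]*1000; (x,y),sz,a=cv2.minAreaRect(p[:,:2].astype(np.float32)); print(len(p),x,y,sz,a,p.mean(0))
E
```

```text
t 14.1 tcp [553.4 286.6 315.5] yaw 114.5 tilt 0.97 F [ 0.6  0.4 -0.4] gap 0.999 q1,6 [ 0.3  -1.69]
(516.5, -118.5, 310, 92.3) -> shift [ 201.5 -353.3    5.2] turn 22.2
1972 553.327880859375 286.7309875488281 (36.308502197265625, 35.73551559448242) 25.232629776000977 [552.38143621 286.39844898  67.72774321]
```

View pics/w4.png

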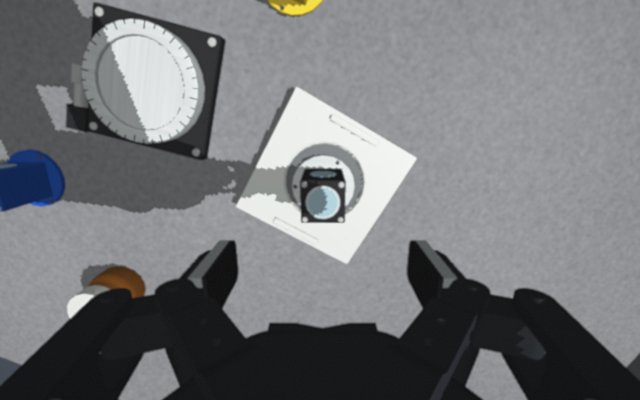

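The square cell stands in the tray recess, lens at (323,200). Tray corners are (295,87), (416,158), (348,263) and (236,208); the empty stage table is centred at about (142,81).

```bash
python3 - <<'E'
from h import *
d=load('w4')
q=np.array([px(d,*p,.016) for p in [(295,87),(416,158),(348,263),(236,208)]])*1000; print(q.mean(0), np.linalg.norm(np.roll(q,1,0)-q,axis=1))
q=np.array([px(d,*p,.03) for p in [(80,86),(204,78),(134,18),(140,143)]])*1000; print(q.round(1).tolist(), (q[0]+q[1])/2,(q[2]+q[3])/2)
cv2.imwrite('pics/w4c.png',cv2.resize(d['image'][130:240,260:390],None,fx=6,fy=6,interpolation=cv2.INTER_CUBIC))
E
```

```text
[550.87515984 286.36719163  16.        ] [128.15566847 128.24176651 126.14201561 127.67424876]
[[556.2, 61.1, 30.0], [507.1, 157.0, 30.0], [487.0, 91.1, 30.0], [581.9, 121.2, 30.0]] [531.63824056 109.04606265  30.        ] [534.49045787 106.15581307  30.        ]
```

Emit:
servo_tool:
  rows:
    - [[22,-38,0],3,1]
    - [[46,-80,1],8,1]
    - [[70,-122,2],13,1]
    - [[94,-164,3],18,1]
    - [[118,-206,4],22,1]
    - [[142,-248,5],22,1]
    - [[166,-290,5],22,1]
    - [[186,-326,5],22,1]

```text
t: 14.95
tcp_pos: [0.5175, -0.0896, 0.3077]
tool_rot: [-0.021, 1.0, -0.001, 0.005]
force: [-0.1, 0.7, -0.8]
finger_gap: 0.998
```

```bash
python3 -c "
from h import *
plan((516.5,-118.5,310,92.3))"
```

```text
t 14.95 tcp [517.5 -89.6 307.7] yaw 92.4 tilt 0.62 F [-0.1  0.7 -0.8] gap 0.998 q1,6 [-0.39 -2.  ]
(516.5, -118.5, 310, 92.3) -> shift [  2.2 -28.8  -2.3] turn 0.1
```

View pics/w4c.png

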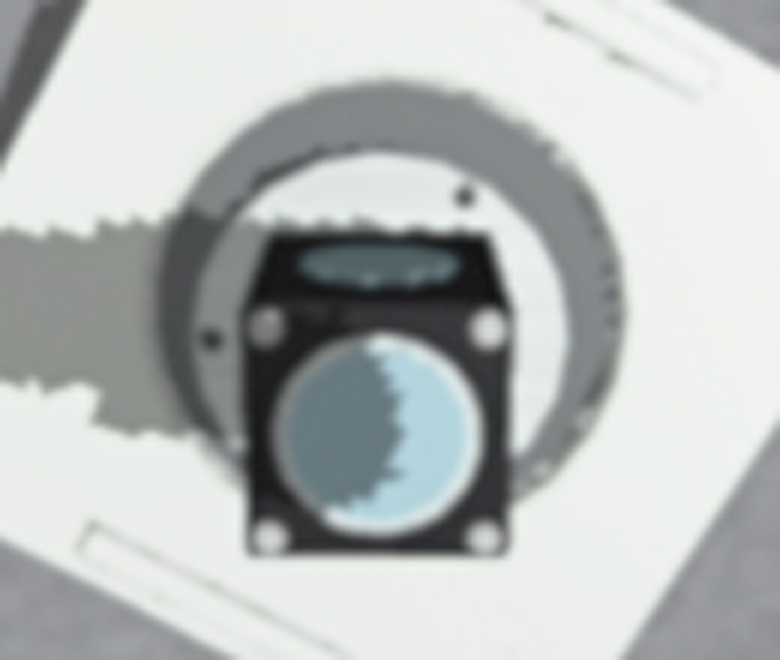

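The enlarged crop shows the recess rim through (163,300), (385,78), (560,150), (625,310) and (520,495), and the flange edge through (195,320), (385,152) and (568,340). The cell looks a few mm off centre, so I am fitting circles.

```bash
cat >> h.py <<'E'
from scipy.optimize import least_squares
def circ(P,r):
    P=np.array(P)[:,:2]; s=least_squares(lambda c:np.hypot(*(P-c).T)-r,P.mean(0)); return s.x.round(1),s.fun.round(1)
E
python3 - <<'E'
from h import *
d=load('w4'); f=lambda x,y,z:px(d,260+(x+.5)/6-.5,130+(y+.5)/6-.5,z)*1000
print('recess',circ([f(x,y,.016) for x,y in [(163,300),(230,165),(385,78),(560,150),(625,310),(520,495)]],38))
print('flange',circ([f(x,y,.018) for x,y in [(195,320),(250,205),(385,152),(500,190),(568,340),(545,420)]],30))
d=load('top0'); f=lambda x,y,z:px(d,150+(x+.5)/5-.5,180+(y+.5)/5-.5,z)*1000
print('top recess',circ([f(x,y,.016) for x,y in [(135,230),(295,230),(210,150),(215,312)]],38))
E
```

```text
recess (array([550.1, 287.7]), array([-0.9, -2.1,  0.5, -0.4, -1.1, -1.8]))
flange (array([553.3, 286.9]), array([-0.2, -0.2, -0.1,  0.2, -0.2, -0.3]))
top recess (array([551.1, 285.3]), array([-0.9, -0.9, -0.5, -0.5]))
```

Emit:
servo_tool:
  rows:
    - [[1,-18,0],0,1]
    - [[2,-28,-2],0,1]
    - [[2,-28,-2],0,1]
    - [[2,-28,-2],0,1]

```text
t: 15.35
tcp_pos: [0.5163, -0.1168, 0.3095]
tool_rot: [-0.021, 1.0, -0.0, 0.005]
force: [-0.9, -0.2, 0.7]
finger_gap: 1.002
```

```bash
python3 - <<'E'
from h import *
plan((516.5,-118.5,228,92.3))
d=snap('wrist','w5'); c=cloud(d)
m=(abs(c[...,2]-.092)<.003)&(np.hypot(c[...,0]-.516,c[...,1]+.118)<.04)
p=c[m]*1000; x,r=cv2.minEnclosingCircle(p[:,:2].astype(np.float32)); print(len(p),x,r,p.mean(0))
E
```

```text
t 15.35 tcp [ 516.3 -116.8  309.5] yaw 92.5 tilt 0.55 F [-0.9 -0.2  0.7] gap 1.002 q1,6 [-0.43 -2.05]
(516.5, -118.5, 228, 92.3) -> shift [ 0.7 -1.6 81.5] turn 0.2
3207 (515.0177612304688, -117.70681762695312) 23.004785537719727 [ 513.87534992 -117.71851147   92.0377523 ]
```

View pics/w5.png

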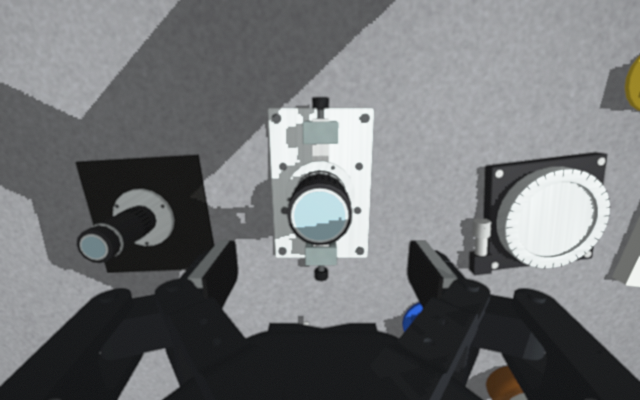

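The wide cell's lens is at (319,216), centred between the fingers; the latches are fore and aft, clear of them. The slim cell stands upright on the mat at (93,245).

Emit:
servo_tool:
  force: 40
  rows:
    - [[1,-2,30],0,1]
    - [[1,-2,60],0,1]
    - [[1,-2,78],0,1]
    - [[1,-2,82],0,1]
    - [[1,-2,82],0,1]
    - [[1,-2,82],0,0.3]
    - [[1,-2,82],0,-1]
    - [[1,-2,82],0,-1]

```text
t: 16.2
tcp_pos: [0.5166, -0.1185, 0.2285]
tool_rot: [-0.022, 1.0, -0.001, 0.006]
force: [0.7, 0.4, 2.6]
finger_gap: 0.53
```

Emit:
servo_tool:
  rows:
    - [[0,0,0],0,-1]
    - [[0,0,0],0,-1]
    - [[0,0,0],0,-1]

```text
t: 16.5
tcp_pos: [0.5166, -0.1186, 0.2288]
tool_rot: [-0.022, 1.0, -0.001, 0.006]
force: [-0.6, -0.2, 1.6]
finger_gap: 0.527
```

Emit:
servo_tool:
  rows:
    - [[0,0,-6],0,-1]
    - [[0,0,-18],0,-1]
    - [[0,0,-40],0,-1]
    - [[0,0,-60],0,-1]
    - [[0,0,-75],0,-1]
    - [[0,0,-80],0,-1]
    - [[0,0,-80],0,-1]
    - [[0,0,-80],0,-1]

```text
t: 17.3
tcp_pos: [0.5153, -0.1184, 0.3085]
tool_rot: [-0.022, 1.0, -0.001, 0.006]
force: [0.3, 0.0, -2.0]
finger_gap: 0.531
```

```bash
python3 - <<'E'
from h import *
plan((534,105.5,308,92.3))
d=load('w5')
print('table',circ([px(d,*p,.03)*1000 for p in [(497,225),(609,203),(558,169),(547,269),(600,243)]],50))
q=np.array([px(d,*p,.01)*1000 for p in [(268,108),(373,108),(367,257),(276,257)]]);print(q.round(1).tolist(),q.mean(0))
d=load('top0'); f=lambda x,y,z:px(d,150+(x+.5)/5-.5,180+(y+.5)/5-.5,z)*1000
print('top table',circ([f(x,y,.03) for x,y in [(488,268),(713,268),(600,155),(600,380)]],50))
E
```

```text
t 17.3 tcp [ 515.3 -118.4  308.5] yaw 92.5 tilt 0.64 F [ 0.3  0.  -2. ] gap 0.531 q1,6 [-0.44 -2.06]
(534, 105.5, 308, 92.3) -> shift [-28.4 222.8   0.5] turn 0.2
table (array([535.3, 104.3]), array([ 5.5,  1.4,  1.5, -0.3,  4.9]))
[[444.5, -167.5, 10.0], [440.6, -73.4, 10.0], [588.6, -66.3, 10.0], [592.5, -160.7, 10.0]] [ 516.55966962 -116.99236159   10.        ]
top table (array([535.2, 104.9]), array([1.4, 1.4, 1.2, 1.2]))
```

Emit:
servo_tool:
  rows:
    - [[-2,15,0],0,-1]
    - [[-6,45,0],0,-1]
    - [[-11,85,0],0,-1]
    - [[-17,125,0],0,-1]
    - [[-22,165,0],0,-1]
    - [[-27,200,0],0,-1]
    - [[-30,220,0],0,-1]
    - [[-30,223,0],0,-1]

```text
t: 18.1
tcp_pos: [0.5348, 0.1091, 0.3075]
tool_rot: [-0.024, 1.0, -0.0, 0.005]
force: [0.6, -0.3, -2.7]
finger_gap: 0.528
```

Emit:
servo_tool:
  rows:
    - [[0,0,0],0,-1]
    - [[0,0,25],0,-1]
    - [[0,0,55],0,-1]
    - [[0,0,72],0,-1]
    - [[0,0,78],0,-1]
    - [[0,0,80],0,-1]
    - [[0,0,80],0,-1]

```text
t: 18.8
tcp_pos: [0.5358, 0.1086, 0.2278]
tool_rot: [-0.023, 1.0, -0.0, 0.005]
force: [-0.3, -0.1, -1.7]
finger_gap: 0.532
```

```bash
python3 - <<'E'
from h import *
plan((535.5,105.8,219,92.3))
E
```

```text
t 18.8 tcp [535.8 108.6 227.8] yaw 92.7 tilt 0.55 F [-0.3 -0.1 -1.7] gap 0.532 q1,6 [-0.   -1.62]
(535.5, 105.8, 219, 92.3) -> shift [ 0.5 -2.8  8.8] turn 0.4
```

Emit:
servo_tool:
  rows:
    - [[0.3,-2,2],0,-1]
    - [[0.3,-2.8,5],0,-1]
    - [[0.3,-2.8,7],0,-1]
    - [[0.3,-2.8,8],0,-1]
    - [[0.3,-2.8,9],0,-1]
    - [[0.3,-2.8,9.5],0,-1]
    - [[0.3,-2.8,9.5],0,-1]

```text
t: 19.5
tcp_pos: [0.5357, 0.1058, 0.2188]
tool_rot: [-0.024, 1.0, -0.0, 0.005]
force: [-2.4, -0.3, 3.5]
finger_gap: 0.529
```

Emit:
servo_tool:
  rows:
    - [[0,0,0],0,0.1]
    - [[0,0,0],0,0.3]
    - [[0,0,0],0,0.6]
    - [[0,0,0],0,1]
    - [[0,0,0],0,1]
    - [[0,0,0],0,1]

```text
t: 20.1
tcp_pos: [0.5357, 0.1058, 0.2187]
tool_rot: [-0.024, 1.0, -0.0, 0.005]
force: [0.4, 0.4, 0.6]
finger_gap: 0.998
```

Emit:
servo_tool:
  rows:
    - [[0,0,-15],0,1]
    - [[0,0,-40],0,1]
    - [[0,0,-70],0,1]
    - [[0,0,-95],0,1]
    - [[0,0,-100],0,1]
    - [[0,0,-100],0,1]

```text
t: 20.7
tcp_pos: [0.5348, 0.1059, 0.3194]
tool_rot: [-0.024, 1.0, -0.0, 0.006]
force: [0.3, -0.2, -0.4]
finger_gap: 1.001
```

```bash
python3 - <<'E'
from h import *
plan((551,286,310,92.3))
d=snap('wrist','w6'); c=cloud(d)
m=(abs(c[...,2]-.082)<.003)&(np.hypot(c[...,0]-.535,c[...,1]-.106)<.04)
p=c[m]*1000; x,r=cv2.minEnclosingCircle(p[:,:2].astype(np.float32)); print(len(p),x,r)
u,v=340,185
cv2.imwrite('pics/w6c.png',cv2.resize(d['image'][120:260,240:400],None,fx=5,fy=5,interpolation=cv2.INTER_CUBIC))
t=snap('top','top1')
cv2.imwrite('pics/top1c.png',cv2.resize(t['image'][180:300,150:310],None,fx=5,fy=5,interpolation=cv2.INTER_CUBIC))
E
```

```text
t 20.7 tcp [534.8 105.9 319.4] yaw 92.7 tilt 0.67 F [ 0.3 -0.2 -0.4] gap 1.001 q1,6 [-0.01 -1.63]
(551, 286, 310, 92.3) -> shift [-24.5 179.2   9.5] turn 0.4
2687 (533.8472290039062, 107.24583435058594) 23.08057403564453
```

View pics/w6c.png

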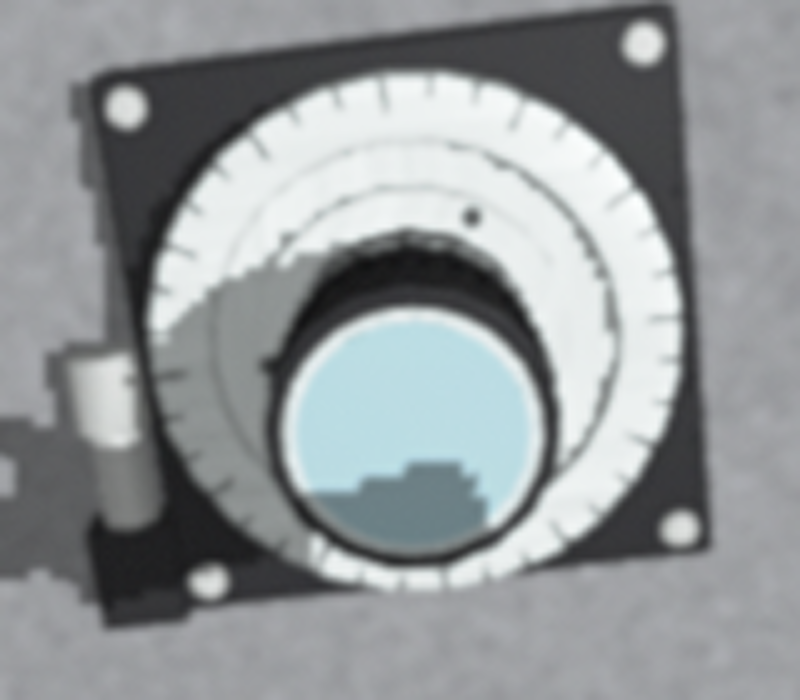

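The crop shows the stage table spanning 148–685 by 70–592, the recess rim's top at about y=137 and the flange's top at about y=187. That is nearly concentric.

```bash
python3 - <<'E'
from h import *
d=load('w6'); f=lambda x,y,z:px(d,240+(x+.5)/5-.5,120+(y+.5)/5-.5,z)*1000
print('table',circ([f(x,y,.03) for x,y in [(148,330),(685,330),(415,70),(415,592)]],50))
E
```

```text
table (array([533.5, 107.3]), array([-0.1, -0.1,  0.1,  0.1]))
```

View pics/top1c.png

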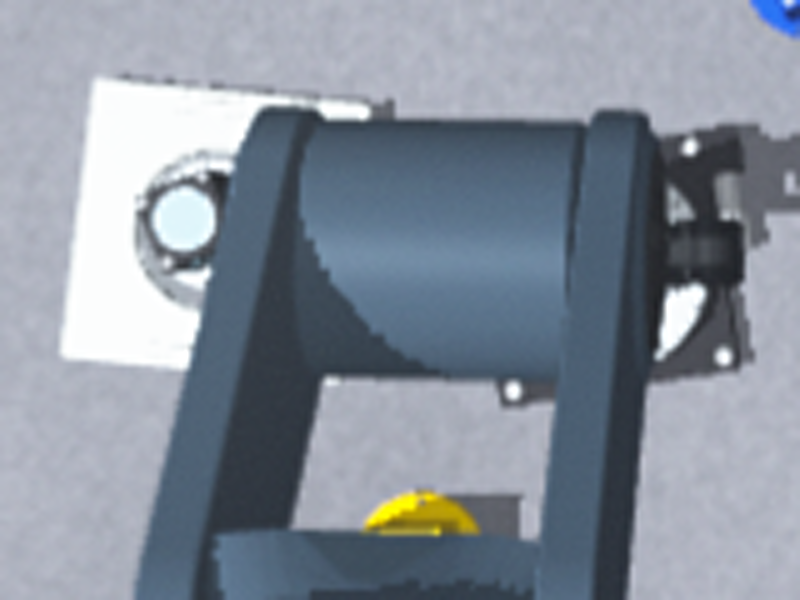

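The wide cell is 0.3 mm from the table's centre. The square cell sits about 3 mm too far out in x, as both the circle fit and this top crop show, so I am going back to re-centre it.

Emit:
servo_tool:
  rows:
    - [[-5,35,0],-5,1]
    - [[-11,80,1],-11,1]
    - [[-17,125,3],-16,1]
    - [[-23,165,6],-22,1]
    - [[-26,180,9],-22,1]
    - [[-26,180,9],-22,1]
    - [[-26,180,9],-22,1]

```text
t: 21.5
tcp_pos: [0.5513, 0.286, 0.3074]
tool_rot: [-0.214, 0.977, -0.002, 0.002]
force: [-1.0, 0.3, -0.4]
finger_gap: 1.0
```

```bash
python3 - <<'E'
from h import *
plan((552.5,285.5,206,114.5))
E
```

```text
t 21.5 tcp [551.3 286.  307.4] yaw 114.7 tilt 0.3 F [-1.   0.3 -0.4] gap 1.0 q1,6 [ 0.3 -1.7]
(552.5, 285.5, 206, 114.5) -> shift [ -0.5  -0.6 101.4] turn 0.2
```

Emit:
servo_tool:
  rows:
    - [[-0.5,-0.6,35],0,1]
    - [[-0.5,-0.6,75],0,1]
    - [[-0.5,-0.6,97],0,1]
    - [[-0.5,-0.6,101.5],0,1]
    - [[-0.5,-0.6,101.5],0,1]
    - [[-0.5,-0.6,101.5],0,0.1]
    - [[-0.5,-0.6,101.5],0,-1]
    - [[-0.5,-0.6,101.5],0,-1]

```text
t: 22.3
tcp_pos: [0.553, 0.2855, 0.2074]
tool_rot: [-0.214, 0.977, -0.001, 0.003]
force: [0.5, -0.9, -0.1]
finger_gap: 0.517
```

Emit:
servo_tool:
  rows:
    - [[0,0,0],0,-1]
    - [[0,0,0],0,-1]
    - [[0,0,-1],0,-1]
    - [[0,0,-2],0,-1]
    - [[0,0,-2],0,-1]

```text
t: 22.8
tcp_pos: [0.5529, 0.2856, 0.2093]
tool_rot: [-0.214, 0.977, -0.001, 0.003]
force: [0.2, 0.8, -1.8]
finger_gap: 0.413
```

```bash
python3 - <<'E'
from h import *
plan((549.7,286,207,114.5))
E
```

```text
t 22.8 tcp [552.9 285.6 209.3] yaw 114.7 tilt 0.41 F [ 0.2  0.8 -1.8] gap 0.413 q1,6 [ 0.3 -1.7]
(549.7, 286, 207, 114.5) -> shift [2.7 1.7 2.2] turn 0.2
```

Emit:
servo_tool:
  rows:
    - [[1.5,1,0],0,-1]
    - [[2.7,1.7,0],0,-1]
    - [[2.7,1.7,1],0,-1]
    - [[2.7,1.7,2],0,-1]
    - [[2.7,1.7,2.5],0,-1]
    - [[2.7,1.7,2.5],0,-1]

```text
t: 23.4
tcp_pos: [0.5495, 0.286, 0.2078]
tool_rot: [-0.214, 0.977, -0.001, 0.003]
force: [-2.4, -0.8, 4.8]
finger_gap: 0.415
```

Contact. Release, rise and check.

Emit:
servo_tool:
  rows:
    - [[0,0,0],0,-0.1]
    - [[0,0,0],0,0.2]
    - [[0,0,0],0,0.6]
    - [[0,0,0],0,1]
    - [[0,0,0],0,1]
    - [[0,0,0],0,1]

```text
t: 24.0
tcp_pos: [0.5495, 0.286, 0.2076]
tool_rot: [-0.214, 0.977, -0.001, 0.003]
force: [0.8, -0.2, 0.8]
finger_gap: 1.001
```

Emit:
servo_tool:
  rows:
    - [[0,0,-15],0,1]
    - [[0,0,-40],0,1]
    - [[0,0,-75],0,1]
    - [[0,0,-105],0,1]
    - [[0,0,-110],0,1]
    - [[0,0,-110],0,1]

```text
t: 24.6
tcp_pos: [0.549, 0.2863, 0.3197]
tool_rot: [-0.214, 0.977, -0.001, 0.005]
force: [-1.5, -0.9, 0.0]
finger_gap: 0.998
```

```bash
python3 - <<'E'
from h import *
plan((556.5,-297.4,325,92.3))
d=snap('wrist','w7'); c=cloud(d); m=(abs(c[...,2]-.068)<.004)&(np.hypot(c[...,0]-.5505,c[...,1]-.2865)<.04)
p=c[m]*1000; (x,y),sz,a=cv2.minAreaRect(p[:,:2].astype(np.float32)); print(len(p),x,y,sz,a,p.mean(0))
cv2.imwrite('pics/w7c.png',cv2.resize(d['image'][130:240,260:390],None,fx=6,fy=6,interpolation=cv2.INTER_CUBIC))
E
```

```text
t 24.6 tcp [549.  286.3 319.7] yaw 114.7 tilt 0.57 F [-1.5 -0.9  0. ] gap 0.998 q1,6 [ 0.3 -1.7]
(556.5, -297.4, 325, 92.3) -> shift [ 236.8 -533.5   -4.9] turn 22.4
1889 549.6310424804688 287.2195129394531 (36.00188446044922, 36.01719665527344) 24.41231918334961 [548.83929518 286.94565346  67.71453171]
```

View pics/w7c.png

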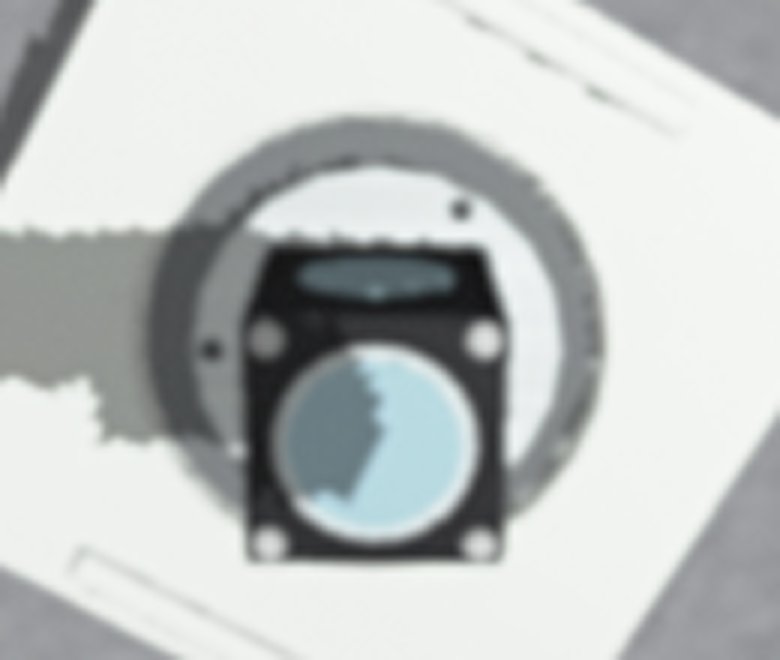

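The flange (195–562) is now concentric with the recess (150–605). Next I go over the nest to measure the empty pad.

Emit:
servo_tool:
  rows:
    - [[20,-36,0],3,1]
    - [[44,-78,0],8,1]
    - [[68,-120,0],13,1]
    - [[92,-162,0],18,1]
    - [[116,-204,0],22.4,1]
    - [[140,-246,0],22.4,1]
    - [[164,-288,0],22.4,1]
    - [[182,-322,0],22.4,1]

```text
t: 25.45
tcp_pos: [0.5164, -0.0848, 0.3169]
tool_rot: [-0.019, 1.0, -0.0, 0.002]
force: [1.1, -0.1, 0.1]
finger_gap: 1.007
```

```bash
python3 - <<'E'
from h import *
plan((516.5,-118.5,320,92.3))
E
```

```text
t 25.45 tcp [516.4 -84.8 316.9] yaw 92.2 tilt 0.2 F [ 1.1 -0.1  0.1] gap 1.007 q1,6 [-0.38 -1.99]
(516.5, -118.5, 320, 92.3) -> shift [  1.2 -33.7  -3. ] turn -0.1
```

Emit:
servo_tool:
  rows:
    - [[0.5,-20,-2],0,1]
    - [[1,-33.5,-3],0,1]
    - [[1,-33.5,-3],0,1]
    - [[1,-33.5,-3],0,1]

```text
t: 25.85
tcp_pos: [0.5164, -0.1175, 0.3192]
tool_rot: [-0.019, 1.0, 0.001, 0.001]
force: [0.0, 1.1, -1.3]
finger_gap: 1.0
```

```bash
python3 - <<'E'
from h import *
plan((556.5,-297.4,320,92.3))
d=snap('wrist','w8')
cv2.imwrite('pics/w8c.png',cv2.resize(d['image'][90:270,250:400],None,fx=3.3333,fy=3.3333,interpolation=cv2.INTER_CUBIC))
c=cloud(d);m=(abs(c[...,2]-.036)<.004)&(np.hypot(c[...,0]-.517,c[...,1]+.118)<.024)
p=c[m]*1000; x,r=cv2.minEnclosingCircle(p[:,:2].astype(np.float32)); print(len(p),x,r,p.mean(0))
E
```

```text
t 25.85 tcp [ 516.4 -117.5  319.2] yaw 92.2 tilt 0.11 F [ 0.   1.1 -1.3] gap 1.0 q1,6 [-0.44 -2.05]
(556.5, -297.4, 320, 92.3) -> shift [ -33.2 -181.3   -0.9] turn -0.1
1566 (516.7680053710938, -116.90047454833984) 20.96649169921875 [ 516.23827471 -117.07000654   35.35744385]
```

View pics/w8c.png

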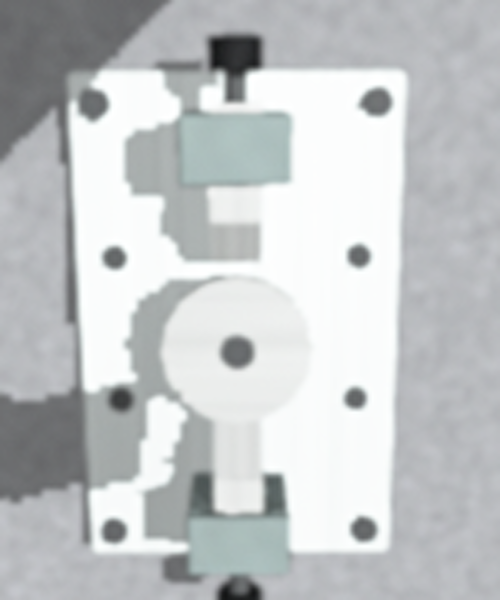

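The pad is visible at (237,350) in the crop, and the wrist cloud puts it at (516.5,−117.0). The same camera bias as for the slim cell on the mat gives a placing TCP of about (517.3,−118.2).

Emit:
servo_tool:
  rows:
    - [[-6,-35,-2],0,1]
    - [[-14,-78,-3],0,1]
    - [[-22,-120,-3],0,1]
    - [[-29,-160,-1],0,1]
    - [[-33,-180,-1],0,1]
    - [[-33,-181,-1],0,1]
    - [[-33,-181,-1],0,1]

```text
t: 26.6
tcp_pos: [0.5565, -0.2949, 0.3198]
tool_rot: [-0.02, 1.0, 0.001, 0.0]
force: [-0.3, 0.1, -0.4]
finger_gap: 1.003
```

```bash
python3 - <<'E'
from h import *
plan((556.5,-297.4,206.5,92.3))
d=snap('wrist','w9');c=cloud(d); m=(abs(c[...,2]-.074)<.006)&(np.hypot(c[...,0]-.557,c[...,1]+.297)<.05)
p=c[m]*1000; print(len(p),p.mean(0),(p.max(0)+p.min(0))/2,np.ptp(p,axis=0))
E
```

```text
t 26.6 tcp [ 556.5 -294.9  319.8] yaw 92.3 tilt 0.16 F [-0.3  0.1 -0.4] gap 1.003 q1,6 [-0.66 -2.28]
(556.5, -297.4, 206.5, 92.3) -> shift [  0.2  -2.8 113.3] turn 0.0
1079 [ 554.85157226 -296.14936738   73.68869987] [ 555.51525528 -296.10855035   72.19538247] [29.13917047 29.45743593  7.92775453]
```

Emit:
servo_tool:
  force: 70
  rows:
    - [[0,-2.5,35],0,1]
    - [[0,-2.5,75],0,1]
    - [[0,-2.5,105],0,1]
    - [[0,-2.5,113],0,1]
    - [[0,-2.5,113],0,1]
    - [[0,-2.5,113],0,0]
    - [[0,-2.5,113],0,-1]
    - [[0,-2.5,113],0,-1]

```text
t: 27.45
tcp_pos: [0.557, -0.2968, 0.2086]
tool_rot: [-0.021, 1.0, 0.0, 0.001]
force: [0.5, -0.3, 0.3]
finger_gap: 0.512
```

Emit:
servo_tool:
  rows:
    - [[0,0,0],0,-1]
    - [[0,0,0],0,-1]
    - [[0,0,0],0,-1]
    - [[0,0,0],0,-1]

```text
t: 27.85
tcp_pos: [0.5573, -0.2971, 0.2096]
tool_rot: [-0.02, 1.0, -0.0, 0.002]
force: [-0.9, 0.8, 6.4]
finger_gap: 0.338
```

Emit:
servo_tool:
  rows:
    - [[0,0,-6],0,-1]
    - [[0,0,-18],0,-1]
    - [[0,0,-40],0,-1]
    - [[0,0,-70],0,-1]
    - [[0,0,-95],0,-1]
    - [[0,0,-108],0,-1]
    - [[0,0,-110],0,-1]
    - [[0,0,-110],0,-1]

```text
t: 28.65
tcp_pos: [0.5565, -0.2969, 0.3194]
tool_rot: [-0.021, 1.0, 0.0, 0.002]
force: [-0.3, 0.4, -2.4]
finger_gap: 0.339
```

```bash
python3 - <<'E'
from h import *
plan((517.3,-118.2,318,92.3))
E
```

```text
t 28.65 tcp [ 556.5 -296.9  319.4] yaw 92.4 tilt 0.19 F [-0.3  0.4 -2.4] gap 0.339 q1,6 [-0.67 -2.28]
(517.3, -118.2, 318, 92.3) -> shift [ 31.9 180.2   1.4] turn 0.1
```

Emit:
servo_tool:
  rows:
    - [[2,15,0],0,-1]
    - [[7,45,0],0,-1]
    - [[14,80,0],0,-1]
    - [[20,115,0],0,-1]
    - [[26,147,0],0,-1]
    - [[30,172,1],0,-1]
    - [[31.2,180.2,1.5],0,-1]
    - [[31.2,180.2,1.5],0,-1]

```text
t: 29.45
tcp_pos: [0.5172, -0.1165, 0.3169]
tool_rot: [-0.022, 1.0, 0.001, 0.0]
force: [-0.1, -0.6, -2.0]
finger_gap: 0.336
```

Emit:
servo_tool:
  rows:
    - [[0,0,0],0,-1]
    - [[0,0,25],0,-1]
    - [[0,0,50],0,-1]
    - [[0,0,63],0,-1]
    - [[0,0,66],0,-1]
    - [[0,0,66],0,-1]

```text
t: 30.05
tcp_pos: [0.5175, -0.117, 0.2507]
tool_rot: [-0.021, 1.0, 0.001, 0.0]
force: [0.6, -0.1, -1.7]
finger_gap: 0.335
```

```bash
python3 - <<'E'
from h import *
plan((518,-118,242,92.3))
d=snap('wrist','w10'); cv2.imwrite('pics/w10c.png',cv2.resize(d['image'][90:290,240:400],None,fx=3,fy=3,interpolation=cv2.INTER_CUBIC))
E
```

```text
t 30.05 tcp [ 517.5 -117.   250.7] yaw 92.4 tilt 0.1 F [ 0.6 -0.1 -1.7] gap 0.335 q1,6 [-0.43 -2.05]
(518, -118, 242, 92.3) -> shift [-0.4 -1.   8.7] turn 0.1
```

View pics/w10c.png

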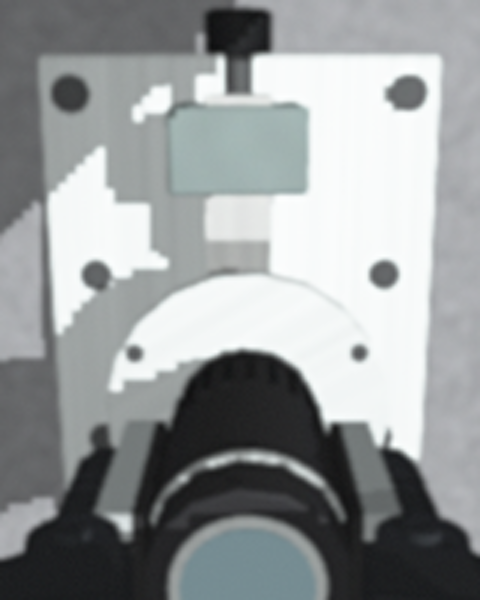

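The flange is above the pad and between the latches, centred to within about 1 mm on the plate's columns. Lowering and pressing.

Emit:
servo_tool:
  rows:
    - [[-0.4,-1,4],0,-1]
    - [[-0.4,-1,7],0,-1]
    - [[-0.4,-1,9],0,-1]
    - [[-0.4,-1,10.5],0,-1]
    - [[-0.4,-1,12],0,-1]
    - [[-0.4,-1,12],0,-1]

```text
t: 30.7
tcp_pos: [0.5182, -0.1179, 0.2395]
tool_rot: [-0.021, 1.0, 0.0, 0.001]
force: [-0.8, -0.5, 1.8]
finger_gap: 0.337
```

Emit:
servo_tool:
  rows:
    - [[0,0,2],0,-1]
    - [[0,0,4],0,-1]
    - [[0,0,6],0,-1]
    - [[0,0,8],0,-1]
    - [[0,0,10],0,-1]
    - [[0,0,11],0,-1]
    - [[0,0,11],0,-1]

```text
t: 31.4
tcp_pos: [0.5182, -0.1179, 0.2286]
tool_rot: [-0.021, 1.0, 0.0, 0.001]
force: [-2.0, -0.2, 4.1]
finger_gap: 0.335
```

Emit:
servo_tool:
  rows:
    - [[0,0,1],0,-1]
    - [[0,0,2],0,-1]
    - [[0,0,3],0,-1]
    - [[0,0,4],0,-1]
    - [[0,0,4],0,-1]

```text
t: 31.9
tcp_pos: [0.5182, -0.1179, 0.2245]
tool_rot: [-0.021, 1.0, 0.0, 0.001]
force: [-0.6, -0.5, 4.6]
finger_gap: 0.336
```

Emit:
servo_tool:
  rows:
    - [[0,0,0.5],0,-1]
    - [[0,0,1],0,-1]
    - [[0,0,1.5],0,-1]
    - [[0,0,1.5],0,-1]

```text
t: 32.3
tcp_pos: [0.5183, -0.1179, 0.2231]
tool_rot: [-0.021, 1.0, 0.0, 0.001]
force: [-1.4, 0.1, 4.9]
finger_gap: 0.331
```

Emit:
servo_tool:
  rows:
    - [[0,0,0.5],0,-1]
    - [[0,0,1],0,-1]
    - [[0,0,1.5],0,-1]
    - [[0,0,1.5],0,-1]

```text
t: 32.7
tcp_pos: [0.5182, -0.1179, 0.2221]
tool_rot: [-0.021, 1.0, 0.0, 0.001]
force: [-2.0, 0.3, 9.1]
finger_gap: 0.338
```

```bash
python3 - <<'E'
from h import *
plan()
d=snap('side','s2'); cv2.imwrite('pics/s2c.png',cv2.resize(d['image'][205:330,260:400],None,fx=5,fy=4.8,interpolation=cv2.INTER_CUBIC))
E
```

```text
t 32.7 tcp [ 518.2 -117.9  222.1] yaw 92.5 tilt 0.13 F [-2.   0.3  9.1] gap 0.338 q1,6 [-0.43 -2.05]
```

Emit:
servo_tool:
  rows:
    - [[0,0,0.7],0,-1]
    - [[0,0,1.5],0,-1]
    - [[0,0,1.5],0,-1]

```text
t: 33.05
tcp_pos: [0.5182, -0.1179, 0.222]
tool_rot: [-0.021, 1.0, 0.0, 0.001]
force: [-3.3, 1.3, 15.4]
finger_gap: 0.337
```

At the stop: the position is unchanged while the force rises. Easing up to the latched height, then releasing.

Emit:
servo_tool:
  rows:
    - [[0,0,-1],0,-1]
    - [[0,0,-2.5],0,-1]
    - [[0,0,-2.5],0,-1]

```text
t: 33.35
tcp_pos: [0.5181, -0.1178, 0.2248]
tool_rot: [-0.022, 1.0, 0.0, 0.001]
force: [-1.5, -0.1, 4.6]
finger_gap: 0.337
```

Emit:
servo_tool:
  rows:
    - [[0,0,0],0,-0.1]
    - [[0,0,0],0,0.2]
    - [[0,0,0],0,0.6]
    - [[0,0,0],0,1]
    - [[0,0,0],0,1]
    - [[0,0,0],0,1]

```text
t: 33.95
tcp_pos: [0.5182, -0.1178, 0.2247]
tool_rot: [-0.022, 1.0, 0.0, 0.001]
force: [-1.0, -0.2, -0.2]
finger_gap: 1.0
```

Emit:
servo_tool:
  rows:
    - [[0,0,-15],0,1]
    - [[0,0,-40],0,1]
    - [[0,0,-75],0,1]
    - [[0,0,-95],0,1]
    - [[0,0,-97],0,1]
    - [[0,0,-97],0,1]

```text
t: 34.55
tcp_pos: [0.5178, -0.1178, 0.3219]
tool_rot: [-0.022, 1.0, 0.0, 0.002]
force: [-0.2, -0.1, 0.2]
finger_gap: 1.004
```

```bash
python3 - <<'E'
from h import *
plan()
d=snap('wrist','w11');c=cloud(d); m=(c[...,2]>.07)&(c[...,2]<.12)&(np.hypot(c[...,0]-.517,c[...,1]+.117)<.04)
p=c[m]*1000; print(len(p),p.mean(0),(p.max(0)+p.min(0))/2,np.ptp(p,axis=0),np.percentile(p[:,2],[50,90]))
cv2.imwrite('pics/w11c.png',cv2.resize(d['image'][90:270,250:400],None,fx=3.3333,fy=3.3333,interpolation=cv2.INTER_CUBIC))
E
```

```text
t 34.55 tcp [ 517.8 -117.8  321.9] yaw 92.5 tilt 0.19 F [-0.2 -0.1  0.2] gap 1.004 q1,6 [-0.43 -2.05]
1360 [ 514.45225967 -116.63260755   87.95601614] [ 516.49612422 -116.78428003   80.92730359] [29.60960859 29.82888373 21.77295933] [89.21546829 90.35008567]
```

View pics/w11c.png

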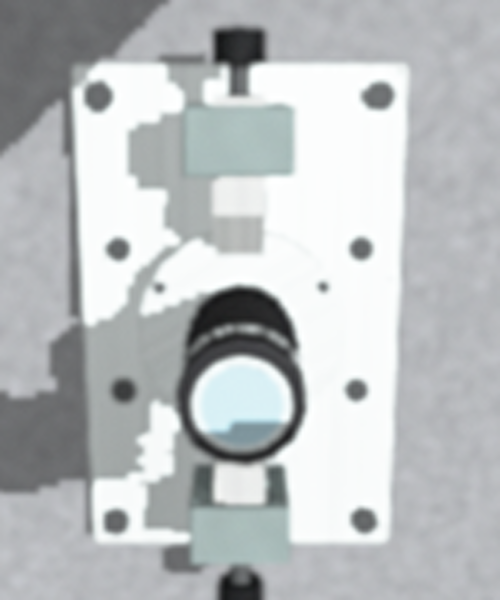

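The lens top is at z = 89.3 mm, which means the pad is down 16.5 mm and latched. The hook overlaps the flange at (238,230). Last step: raise the arm and take one overall look.

Emit:
servo_tool:
  rows:
    - [[20,0,-40],0,1]
    - [[60,0,-80],0,1]
    - [[90,0,-110],0,1]
    - [[90,0,-110],0,1]
    - [[90,0,-110],0,1]

```text
t: 35.1
tcp_pos: [0.427, -0.1218, 0.4305]
tool_rot: [-0.021, 1.0, 0.001, 0.001]
force: [0.3, -0.6, -0.9]
finger_gap: 1.001
```

```bash
python3 - <<'E'
from h import *
plan()
d=snap('side','s3'); cv2.imwrite('pics/s3c.png',cv2.resize(d['image'][120:330,170:460],None,fx=2.7,fy=2.7,interpolation=cv2.INTER_CUBIC))
E
```

```text
t 35.1 tcp [ 427.  -121.8  430.5] yaw 92.4 tilt 0.12 F [ 0.3 -0.6 -0.9] gap 1.001 q1,6 [-0.53 -2.14]
```

View pics/s3c.png

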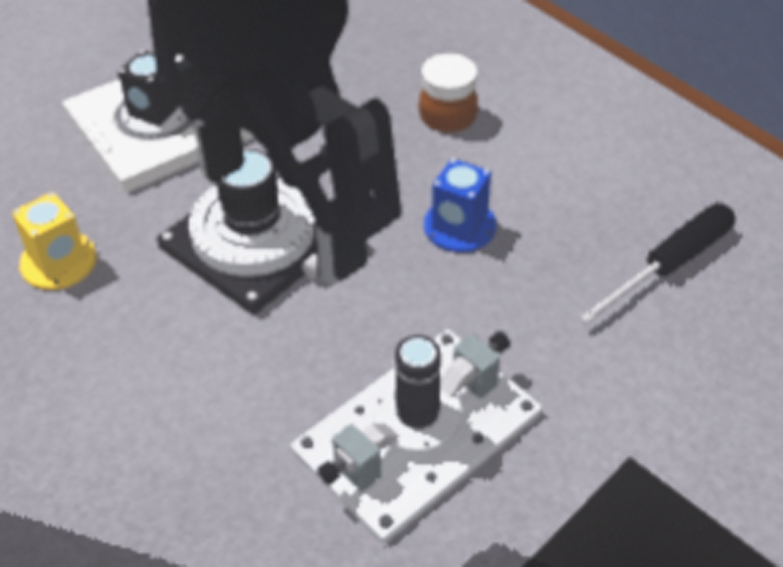

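All three cells stand upright in their places: square (145,90), wide (250,190) and slim (418,380) with both hooks in over its flange. The jar, screwdriver and look-alikes have not moved.

```bash
python3 -c "
from station import sign_off; print(sign_off())"
```

```text
the job is handed in; nothing more can be done
None
```

All three lens cells are in their new places and the job is handed in, at about 35 s of the 118 s allowed. I parked the slim cell on the mat, moved the square cell to the tray and the wide cell to the stage, then set the slim cell on the pad. I pressed the slim cell to the stop with about 15 N and released it.

Last checks:
- **Slim cell:** its top is at 89.3 mm, so the pad is held down 16.5 mm as expected when latched. It is within about 0.5 mm of the pad's axis. The side view shows it upright with both hooks over its flange.
- **Wide cell:** it is about 0.3 mm from the stage's centre.
- **Square cell:** one check failed here. It first sat about 3 mm off centre, because my corner-based estimate of the tray's position was off. I regripped it and moved it, and the flange now looks concentric with the recess.
- **Camera disagreement:** the wrist camera read about 1.5 mm off from the arm's own position in y. I allowed for that when placing.
- **Bystanders:** the jar, screwdriver and both look-alikes were not touched.

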